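# Alternate two dished spring washers on the model stand's arbor and press the stack home

### The job

Build up the spring stack on the stand's level arbor: take the blue dished washer from the wooden rack and put it on with its dome facing the dome of the grey follower, then put the yellow washer on the other way round, flat rim against the blue washer's flat rim and dome outward. Push the whole stack along the arbor, firmly but without ramming it, until the grey follower is fully home against its stop and the washers sit tight against one another, and leave it there. Leave the balls, sleeves, octahedron and jar where they are.

Things in the scene. Friction and masses are not known exactly. Their poses are not given: they have to be found in the camera images.
- stand: Grey fixed stand; its place varies. Base plate 150 (x) x 230 (y) x 8 mm, origin at the centre of its underside. A level steel arbor, 38 mm thick, runs along its y axis at x = 0, 85 mm above the origin, from a back block (80 wide, 147 tall, front face at y = +87 mm) to a tapered nose at y = -95 mm. Washers go on from the nose, moving in the stand's +y direction.
- arbor_nose (a point): Tip of the arbor's nose, on its axis (stand y = -95 mm), 20 mm thick there; full thickness from y = -75 mm. The arbor is smooth and oiled. A threaded washer hangs on it upright by its bore, its centre 3 mm below the arbor's axis (3 mm clearance all round when centred), its lower edge 9 mm clear of the base plate, and slides along it.
- arbor_root (a point): Point on the arbor's axis at the back block (stand y = +85 mm). A washer pushed only at its top edge cocks on the arbor and binds; pushed either side of the arbor, within 25 mm of the height of its axis, it slides square. With the stack home the blue washer's origin is at stand y = 34 mm and the yellow one's at stand y = 20 mm.
- follower (a joint): Slide (m) of the grey follower, a captive washer on the arbor, same shape as the blue one, dome towards the nose. Its rim mid-plane is at stand y = 40 mm + value, its hub face at 22 mm + value. Starts at 0 to 0.020; 0.030 is home, on a hard stop. About 5 N of drag; stays where left. Some 6 N pushes the whole stack along slowly; 12 to 20 N shows that it is home; over 100 N between the washers is ramming.
- blue: Blue dished (conical) spring washer, 130 mm across, 0.2 to 0.4 kg. Origin on its axis, in the mid-plane of its flat rim; z axis = washer axis, pointing to the dome side. Rim: radius 47 to 65 mm, 14 mm thick (z -7 to 7). A cone rises from it to a bright hub, radius 22 to 31 mm, z -7 to 18 mm; bore 44 mm; hollow behind. Can be gripped across the rim at the top, flat for 17 mm below the edge.
- yellow: Yellow dished spring washer, same shape, size and frame as the blue one, in the other cradle of the rack.
- blue_dome (a point): Centre of the blue washer's hub face (dome side), 18 mm along its z axis from its origin.
- yellow_dome (a point): Centre of the yellow washer's hub face (dome side), 18 mm along its z axis from its origin.
- rack: Fixed wooden rack, place varies; base 190 (x) x 160 (y) x 12 mm, origin at the centre of its underside. Two cradles at x = -60 and +60 mm, one washer on edge in each (which one varies), dome towards the rack's +x, centre 76 mm above the bench, between slotted uprights 87 mm tall at y = +-52 to +-76 mm. The washers lift straight up and out.
- sodium_center (a point): Centre of the blue wooden ball, 62 mm across, in the catch bin; not to be disturbed.
- chlorine_center (a point): Centre of the yellow enamelled ball, 90 mm across, in the catch bin; not to be disturbed.
- sleeve_a: Chrome sleeve standing on the bench, 60 mm across, 90 mm tall, origin under its centre; not to be disturbed.
- sleeve_b: Chrome sleeve standing on the bench, 60 mm across, 70 mm tall, origin under its centre; not to be disturbed.
- octahedron: Walnut octahedron block lying on a face, 60 mm tall, about 100 mm across, origin under its centre; not to be disturbed.
- jar: Closed amber jar, 66 mm across, 85 mm tall, origin under its centre; not to be disturbed.
Mind the look-alikes: they are no part of the job. Of the things like the yellow, leave any that is turquoise; of the rest the larger one is meant. There is more than one size of the blue; the job needs the smaller.

How it is judged:
By the outcome, as a careful person would: the job done as asked, in the order asked, and still so for the second after the job is handed in, with the robot touching nothing.
It also fails if it takes over 70 s, if anything falls off the work surface, if the arm or the gripper's body presses on something with over 40 N, if the wrist force passes 120 N, or if a joint passes its speed limit or range.

### The arm

A 6-joint arm with a two-finger parallel gripper is mounted at the origin on the work surface. World frame = base frame: x ahead of the robot, y to its left, z up, the work surface at z = 0. Lengths are in m, angles in rad, forces in N, time in s.
With the tool pointing down it reaches from about 0.25 to 0.775 m from the base axis. Payload 4 kg.
Tool frame: the origin (TCP) lies at the very end of the fingers, on their centre line; the grasp point (between the pads) lies 19 mm behind it; z points along the fingers, y is the line along which they close (so a half turn about z gives the same grasp; the last joint's range is limited). The gripper opens to 94 mm and grips with 3 to 60 N. Pads are 16 mm wide; open, the fingers measure 119 mm over their backs; the gripper's body (75 mm by 177 mm) begins 78 mm behind the grasp point.
Start: joints at [-1.25, 0.087, 1.371, -0, 1.684, -0.103], TCP at [0.226, -0.501, 0.206] pointing down, gripper open.
Joint ranges: [-3.1, 3.1], [-0.76, 2.03], [0.27, 2.55], [-1.08, 4.22], [0.17, 2.65], [-2.57, 2.57]. Speed limits (rad/s): [2.79, 2.79, 3.14, 3.14, 3.14, 3.14].

### API

Orientations are given as [roll, pitch, yaw] about the fixed x, y, z axes, in that order (R = Rz(yaw) Ry(pitch) Rx(roll)).
In Python, from bench import robot, vision gives the robot as it stands.
- The arm moves only by the shell command python3 -m crank 'ROWS'. ROWS is JSON, a list of rows, each a list of 3 entries, a list of its own where there are three numbers: the closure, from 0 (fully open) to 1 (shut), then the shift along the tool's x, y, z in m, then the turn, a rotation vector about the tool's x, y, z in degrees. A call has 1 to 8 rows; each row shifts and turns the commanded pose from where the row before left it, along the tool's axes as they then stand; what a row does not reach is not made up. A row lasts 1/10 s, in which the tool goes at most 50 mm and 8.59 degrees, less where a joint would pass 70% of its speed; a pose out of reach is approached as far as the arm can. A call with a gripper value outside its range is refused whole. The fingers move at their own pace and stop on an object; the grip force is fixed at half the most. Time passes only in rows, so rows that do not move let the fingers close. It gives the time, the measured TCP pose, the force, the opening and the grip force at its end, in the units of the state.
- robot.get_obs(): the state, without advancing time (a new reading comes with each control period).
- vision.snapshot(name): name is "side" or "top"; returns a dict with "color" (384x512x3 uint8, red, green, blue), "z_map" (384x512 float32, m along the optical axis (not along the pixel's ray), 0 where there is no reading), "fx", "fy", "cx", "cy" (pixels), "dist" ([k1, k2, p1, p2, k3] as OpenCV has them; the pictures are not rectified), "R" (3x3) and "t" (3): a world point X has camera coordinates R X + t. Camera axes: x right, y down, z forward; pixel columns grow to the right and rows downward; lengths in m; the calibration is good to about 2 mm. A picture is of the moment at which its call begins.
- robot.close_job(): hands the job in; it is judged then, once.
The state is a dict: "time": time; "joint_positions": joint angles; "qvel": joint speeds; "joint_torque": joint torques, N m; "tool_pos": TCP position; "ee_rot": TCP orientation; "wrist_force": force on the tool from outside, world axes, zero at the start; "wrist_torque": the same for the moment, N m; "width": finger opening in m; "finger_force": force on a finger pad.
Only numpy, scipy, OpenCV 4.12 (cv2) and the standard library are available. Lean on these libraries where they do the work, as an engineer would, in place of code of your own. Each camera call takes 0.05 s, during which the arm holds its last target. There are 200 camera calls.

## Working session

There is one attempt and no reset: what is moved stays moved. The work goes in short steps, Python scripts to look and compute and a shell command to move; the robot and the scene stay as the last step left them, time stands still between calls to the robot, and variables do not carry over. Pictures are saved under pics/ and viewed, at most 10 in all, crops included, and the job is handed in when it is done.

```bash
mkdir -p pics; ls; cat > h.py <<'E'
import numpy as np, cv2
from bench import robot, vision
def save(n):
    s=vision.snapshot(n); return s
def pts(s):
    "world point per pixel from z_map"
    h,w=s['z_map'].shape
    K=np.array([[s['fx'],0,s['cx']],[0,s['fy'],s['cy']],[0,0,1]])
    u,v=np.meshgrid(np.arange(w),np.arange(h))
    p=cv2.undistortPoints(np.stack([u,v],-1).reshape(-1,1,2).astype(float),K,np.array(s['dist'],float)).reshape(h,w,2)
    z=s['z_map'][...,None]
    c=np.concatenate([p*z,z],-1)
    W=(c-np.array(s['t']))@np.array(s['R'])
    W[s['z_map']==0]=np.nan
    return W
E
python3 - <<'E'
from h import *
for n in('side','top'):
    s=save(n); np.savez('%s0.npz'%n,**s); cv2.imwrite('pics/%s0.png'%n,cv2.resize(s['color'][...,::-1],(800,600)))
    print(n,np.array(s['R']).round(3).tolist(),np.array(s['t']).round(3),-np.array(s['R']).T@s['t'])
o=robot.get_obs();print(o)
E
```

```text
pics
side [[-0.785, -0.619, -0.006], [-0.419, 0.538, -0.731], [0.456, -0.572, -0.682]] [0.488 0.257 1.179] [-0.04711237  0.83795723  0.99506339]
top [[-0.024, -1.0, 0.008], [-0.998, 0.023, -0.059], [0.059, -0.01, -0.998]] [0.056 0.59  1.371] [0.50890544 0.05610037 1.40320098]
{'time': 0.1, 'joint_positions': array([-1.25010472e+00,  8.78869627e-02,  1.37208879e+00, -1.09378720e-05,
        1.68362590e+00, -1.03104340e-01]), 'qvel': array([ 4.36577039e-04,  4.56112213e-04, -2.15735671e-03,  4.36177674e-05,
       -1.62259525e-03, -2.52727330e-03]), 'joint_torque': array([ 2.98977095e-03, -3.41254306e+01, -3.03301048e+01,  7.21321022e-02,
        3.05171055e-02, -9.96008430e-05]), 'tool_pos': array([ 0.22600439, -0.50087071,  0.20442531]), 'ee_rot': array([-3.13959321e+00, -1.95956347e-04,  4.23794532e-01]), 'wrist_force': array([-1.10030726, -0.42811852,  0.30283094]), 'wrist_torque': array([-0.00514831,  0.01764748,  0.01977296]), 'finger_force': 0.0, 'width': 0.09395510606007329}
```

View pics/side0.png

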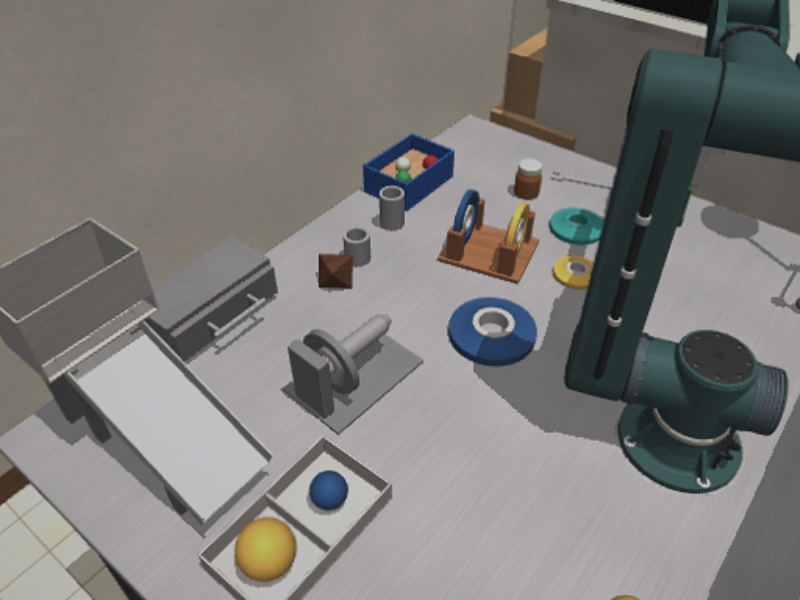

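View pics/top0.png

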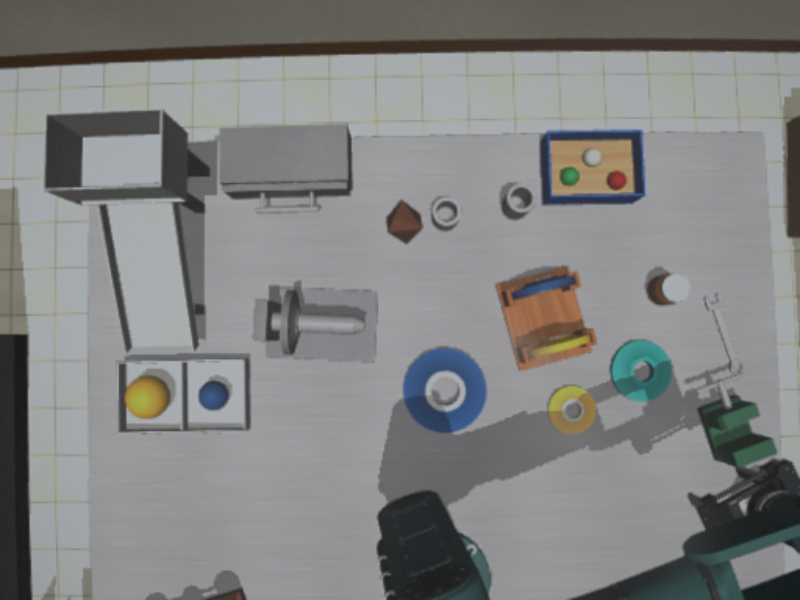

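Candidates (800×600 top view): blue washers at (545,290) upright in the rack and (445,390) flat and larger; yellow at (555,345) in the rack and a smaller one at (572,410); turquoise at (640,370). The ones meant are the smaller blue and the larger yellow, both in the rack. The next crop confirms this.

```bash
python3 - <<'E'
from h import *
S={n:dict(np.load(n+'0.npz')) for n in('side','top')}
c=S['side']['color'][110:240,270:400,::-1]; d=S['top']['color'][165:295,250:440,::-1]
im=np.hstack([cv2.resize(c,(400,400),interpolation=cv2.INTER_CUBIC),cv2.resize(d,(400,274),interpolation=cv2.INTER_CUBIC)[:].copy() if 0 else cv2.copyMakeBorder(cv2.resize(d,(400,274),interpolation=cv2.INTER_CUBIC),0,126,0,0,cv2.BORDER_CONSTANT)])
cv2.imwrite('pics/crop1.png',im)
for n in S:
    s=S[n];W=pts(s);hsv=cv2.cvtColor(s['color'],cv2.COLOR_RGB2HSV)
    H,Sa,V=hsv[...,0].astype(int),hsv[...,1],hsv[...,2]
    v,u=np.mgrid[:384,:512]
    box=(W[...,1]<-0.05)&(W[...,1]>-0.40)&(W[...,0]>0.35)&(W[...,0]<0.75)
    for nm,m in (('blue',(H>100)&(H<125)&(Sa>110)),('yellow',(H>18)&(H<32)&(Sa>120))):
        m=m&box&(W[...,2]>0.06)
        P=W[m]; print(n,nm,len(P),P.mean(0).round(4),P.min(0).round(3),P.max(0).round(3))
        t=m&(W[...,2]>np.nanmax(P[:,2])-0.02); Q=W[t]
        mu=Q[:,:2].mean(0);w,vv=np.linalg.eigh(np.cov(Q[:,:2].T));print('  toprim',len(Q),Q.mean(0).round(4),np.degrees(np.arctan2(vv[1,1],vv[0,1])).round(2),np.sqrt(w).round(4))
    # rack base & stand
    m=(H>3)&(H<18)&(Sa>110)&box&(W[...,2]>0.004)&(W[...,2]<0.025)
    r=cv2.minAreaRect(W[m][:,:2].astype(np.float32)*1000);print(n,'rackbase',m.sum(),r)
    m=(H>3)&(H<18)&(Sa>110)&box&(W[...,2]>0.08)&(W[...,2]<0.095)
    Q=W[m]
    if len(Q):
        k,l=cv2.connectedComponents(m.astype(np.uint8))
        print('uprights',[(W[l==i].mean(0).round(4).tolist(),int((l==i).sum())) for i in range(1,k) if (l==i).sum()>3])
    b2=(W[...,0]>0.3)&(W[...,0]<0.75)&(W[...,1]>0.05)&(W[...,1]<0.4)&(Sa<60)
    m=b2&(W[...,2]>0.004)&(W[...,2]<0.014)
    Q=W[m]; print(n,'plate',len(Q), cv2.minAreaRect(Q[:,:2].astype(np.float32)*1000) if len(Q)>5 else '')
    m=b2&(W[...,2]>0.085)&(W[...,2]<0.112)&(W[...,1]<0.2)
    Q=W[m]
    if len(Q)>5:
        w,vv=np.linalg.eigh(np.cov(Q[:,:2].T));print(' arbor',len(Q),Q.mean(0).round(4),Q.min(0).round(4),Q.max(0).round(4),np.degrees(np.arctan2(vv[1,1],vv[0,1])).round(2))
    m=b2&(W[...,2]>0.135)&(W[...,2]<0.16);Q=W[m];
    if len(Q)>5: print(' block/fol',len(Q),Q.mean(0).round(4),cv2.minAreaRect(Q[:,:2].astype(np.float32)*1000))
E
```

```text
side blue 171 [ 0.5975 -0.2052  0.1171] [ 0.582 -0.275  0.06 ] [ 0.614 -0.155  0.145]
  toprim 76 [ 0.598  -0.2071  0.1353] 100.81 [0.0041 0.0201]
side yellow 174 [ 0.481  -0.2279  0.1154] [ 0.458 -0.307  0.063] [ 0.499 -0.183  0.144]
  toprim 72 [ 0.482  -0.2333  0.1356] 99.94 [0.0041 0.02  ]
side rackbase 1003 ((542.1500244140625, -230.59271240234375), (189.18931579589844, 163.85308837890625), 13.90250301361084)
uprights [([0.6036, -0.2797, 0.0853], 12), ([0.488, -0.3086, 0.0855], 13), ([0.5836, -0.1529, 0.0852], 36), ([0.4688, -0.1822, 0.0856], 47)]
side plate 1942 ((524.1902465820312, 226.37889099121094), (443.85723876953125, 346.477783203125), 0.02219844050705433)
 arbor 168 [0.5326 0.1757 0.0984] [0.5191 0.1421 0.0853] [0.555  0.1995 0.1071] 86.83
 block/fol 443 [0.5454 0.3218 0.1449] ((548.2030639648438, 316.7131652832031), (68.89901733398438, 81.456298828125), 85.4742660522461)
top blue 147 [ 0.6032 -0.2142  0.1343] [ 0.586 -0.273  0.104] [ 0.618 -0.163  0.148]
  toprim 117 [ 0.6043 -0.217   0.1381] 103.31 [0.0038 0.0237]
top yellow 207 [ 0.4903 -0.2489  0.1301] [ 0.472 -0.304  0.075] [ 0.507 -0.198  0.148]
  toprim 126 [ 0.4879 -0.2454  0.1384] 104.12 [0.0042 0.0226]
top rackbase 1422 ((543.6962890625, -232.81138610839844), (186.85971069335938, 156.25621032714844), 14.130563735961914)
uprights [([0.618, -0.2818, 0.088], 31), ([0.5864, -0.1555, 0.0871], 51), ([0.5017, -0.31, 0.0871], 48)]
top plate 3222 ((525.1455078125, 225.33848571777344), (349.1915588378906, 448.9857482910156), 89.947265625)
 arbor 209 [0.5395 0.1732 0.0997] [0.5204 0.1421 0.0852] [0.5585 0.2    0.1098] 82.93
 block/fol 391 [0.5495 0.3193 0.1465] ((549.1017456054688, 317.0525817871094), (67.68645477294922, 84.11767578125), 86.08157348632812)
```

View pics/crop1.png

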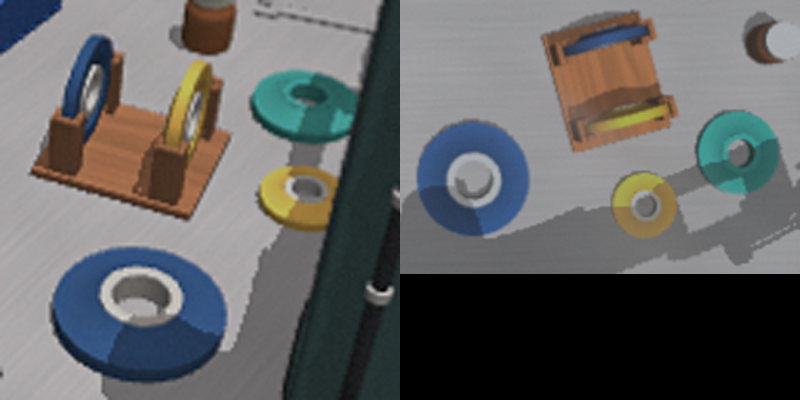

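The crop shows the rack washers clearly: left panel, blue at (90,90) and yellow at (190,115). They are the smaller blue and the larger, non-turquoise yellow. Next I find the dome side and the stand pose.

```bash
python3 - <<'E'
from h import *
S={n:dict(np.load(n+'0.npz')) for n in('side','top')}
ax=np.array([np.cos(np.radians(14)),np.sin(np.radians(14))]);tg=np.array([-ax[1],ax[0]])
for n in S:
    s=S[n];W=pts(s);hsv=cv2.cvtColor(s['color'],cv2.COLOR_RGB2HSV);H,Sa=hsv[...,0].astype(int),hsv[...,1]
    for nm,c,col in(('blue',(.602,-.217),(H>100)&(H<125)&(Sa>90)),('yellow',(.486,-.2455),(H>16)&(H<34)&(Sa>100))):
        d=(W[...,:2]-c);a=d@ax*1000;t=d@tg*1000;z=W[...,2]*1000-76;r=np.hypot(t,z)
        ok=(abs(a)<35)&(r<66)&(z>-40)
        for lo,hi in((22,31),(32,38),(38,46),(48,64)):
            m=ok&(r>lo)&(r<hi)&((Sa<70) if hi==31 else col)
            print(n,nm,lo,hi,m.sum(),np.percentile(a[m],[10,50,90]).round(1) if m.sum() else '')
    b=(W[...,0]>0.45)&(W[...,0]<0.65)&(W[...,1]>0.05)&(W[...,1]<0.4)
    X=W[b];Y=[]
    for y in np.arange(.15,.27,.01):
        q=X[(abs(X[:,1]-y)<.005)&(X[:,2]>.075)&(X[:,2]<.115)]
        if len(q)>4: Y.append((y,q[:,0].min(),q[:,0].max(),q[np.argsort(q[:,2])[-5:],0].mean(),q[:,2].max()))
    Y=np.array(Y);print(n,Y.round(4).tolist());
    if n=='top':
        p=np.polyfit(Y[:,0],(Y[:,1]+Y[:,2])/2,1);print('fit',p,np.degrees(np.arctan(p[0])))
    q=X[(X[:,2]>.07)&(X[:,2]<.1)&(X[:,1]<.2)];print('nose ymin',np.sort(q[:,1])[:6].round(4))
    hist,e=np.histogram(X[X[:,2]>.135][:,1],bins=np.arange(.25,.38,.005));print(list(zip(e.round(3),hist)))
    q=X[(X[:,2]>.14)&(X[:,1]>.315)];print('block',len(q),q[:,2].mean(),cv2.minAreaRect(q[:,:2].astype(np.float32)*1000))
    q=X[(X[:,2]>.142)&(X[:,1]<.31)];print('fol top',len(q),q.mean(0),q.min(0),q.max(0))
    print('bench z',np.nanmedian(W[...,2][(abs(W[...,0]-.42)<.03)&(abs(W[...,1]-.1)<.03)]))
E
```

```text
side blue 22 31 50 [-6.8 -4.6  3. ]
side blue 32 38 1 [4. 4. 4.]
side blue 38 46 7 [-5.6 -1.2  2.5]
side blue 48 64 125 [-6.7 -4.6  5. ]
side yellow 22 31 34 [-7.3 -5.9 -1.2]
side yellow 32 38 7 [13.7 14.6 15.8]
side yellow 38 46 15 [-7.6 -5.8  8.6]
side yellow 48 64 115 [-7.7 -4.6  4.6]
side [[0.15, 0.5231, 0.5494, 0.5358, 0.1009], [0.16, 0.52, 0.5456, 0.5352, 0.1046], [0.17, 0.5191, 0.5508, 0.5347, 0.1071], [0.18, 0.5195, 0.5548, 0.5379, 0.1066], [0.19, 0.5199, 0.5528, 0.5357, 0.1068], [0.2, 0.5199, 0.555, 0.5404, 0.1056], [0.21, 0.523, 0.5555, 0.5416, 0.1047], [0.22, 0.5236, 0.555, 0.5399, 0.1072], [0.23, 0.522, 0.5586, 0.543, 0.1067], [0.24, 0.5241, 0.5541, 0.5404, 0.1052], [0.25, 0.5248, 0.5583, 0.5454, 0.1079], [0.26, 0.5259, 0.5517, 0.5426, 0.1079]]
nose ymin [0.1421 0.1439 0.144  0.1441 0.1442 0.1469]
[(np.float64(0.25), np.int64(0)), (np.float64(0.255), np.int64(0)), (np.float64(0.26), np.int64(0)), (np.float64(0.265), np.int64(0)), (np.float64(0.27), np.int64(0)), (np.float64(0.275), np.int64(0)), (np.float64(0.28), np.int64(13)), (np.float64(0.285), np.int64(40)), (np.floa
[... 2172 characters left out ...]
), np.int64(0)), (np.float64(0.315), np.int64(0)), (np.float64(0.32), np.int64(8)), (np.float64(0.325), np.int64(56)), (np.float64(0.33), np.int64(41)), (np.float64(0.335), np.int64(44)), (np.float64(0.34), np.int64(44)), (np.float64(0.345), np.int64(38)), (np.float64(0.35), np.int64(11)), (np.float64(0.355), np.int64(0)), (np.float64(0.36), np.int64(0)), (np.float64(0.365), np.int64(0)), (np.float64(0.37), np.int64(0))]
block 230 0.14744859533549548 ((550.8541259765625, 337.9075927734375), (25.86921501159668, 78.7770004272461), 86.23396301269531)
fol top 104 [0.54747904 0.29079284 0.14832088] [0.51391769 0.28184006 0.1420221 ] [0.57990382 0.30020463 0.15566735]
bench z 0.0008771522195156538
```

Both domes face world heading 14°. The stand's +y heading is about 86°, with the nose at (0.537, 0.142) and the follower at about 14 mm. I move over the blue washer.

```bash
cat >> h.py <<'E'
from scipy.spatial.transform import Rotation as Rn
def go(x,y,z,yaw):
    "shift in present tool frame, and turn about tool z, to target with tool down"
    o=robot.get_obs();R=Rn.from_euler('xyz',o['ee_rot']);T=Rn.from_euler('xyz',[180,0,yaw],degrees=True)
    print('t',o['time'],'pos',o['tool_pos'].round(4),'rpy',R.as_euler('xyz',degrees=True).round(2),'F',o['wrist_force'].round(1),'M',o['wrist_torque'].round(2),'w',round(o['width'],4),'ff',o['finger_force'],'j6',o['joint_positions'][5].round(2))
    d=np.array([x,y,z])-o['tool_pos']
    print('shift now',R.inv().apply(d).round(4),'turn',(R.inv()*T).as_rotvec(degrees=True).round(2),'shift if at target rot',T.inv().apply(d).round(4))
E
python3 -m crank '[[0,[0.0383,-0.0087,0],[0,0,0]],[0,[0.0383,-0.0087,0],[0,0,0]],[0,[0.0383,-0.0087,0],[0,0,0]],[0,[0.0383,-0.0087,0],[0,0,0]],[0,[0.0383,-0.0087,0],[0,0,0]],[0,[0.0383,-0.0087,0],[0,0,0]],[0,[0.0383,-0.0087,0],[0,0,0]],[0,[0.0383,-0.0087,0],[0,0,0]]]'
python3 -m crank '[[0,[0.0383,-0.0087,0],[0,0,0]],[0,[0.0383,-0.0087,0],[0,0,0]],[0,[0.0383,-0.0087,0],[0,0,0]],[0,[0.0383,-0.0087,0],[0,0,0]]]'
python3 -m crank '[[0,[0,0,0],[0,0,-8]],[0,[0,0,0],[0,0,-8]],[0,[0,0,0],[0,0,-8]],[0,[0,0,0],[0,0,-8]],[0,[0,0,0],[0,0,-8]],[0,[0,0,0],[0,0,-8]],[0,[0,0,0],[0,0,-8]],[0,[0,0,0],[0,0,-8]]]'
python3 -m crank '[[0,[0,0,0],[0,0,-8]],[0,[0,0,0],[0,0,-7.7]],[0,[0,0,0],[0,0,0]]]'
python3 -c "
from h import *
go(.602,-.217,.126,104)"
```

```text
time: 0.9
tool_pos: [0.4777, -0.3106, 0.2049]
ee_rot: [-3.141, 0.001, 0.424]
wrist_force: [0.3, -0.3, 0.4]
width: 0.0943
finger_force: 0.0
time: 1.3
tool_pos: [0.6031, -0.2159, 0.2047]
ee_rot: [-3.141, 0.001, 0.424]
wrist_force: [1.2, -0.6, 0.2]
width: 0.0943
finger_force: 0.0
time: 2.1
tool_pos: [0.6019, -0.2171, 0.2046]
ee_rot: [-3.14, -0.001, 1.547]
wrist_force: [-0.2, 0.8, -0.5]
width: 0.0938
finger_force: 0.0
time: 2.4
tool_pos: [0.6019, -0.2171, 0.2047]
ee_rot: [-3.14, -0.001, 1.815]
wrist_force: [-0.4, 0.1, 0.3]
width: 0.0941
finger_force: 0.0
t 2.4 pos [ 0.6019 -0.2171  0.2047] rpy [-1.7993e+02 -5.0000e-02  1.0396e+02] F [-0.4  0.1  0.3] M [ 0.   -0.12 -0.05] w 0.0941 ff 0.0 j6 -0.68
shift now [0.     0.0002 0.0787] turn [-0.07 -0.05 -0.04] shift if at target rot [0.0001 0.0001 0.0787]
```

```bash
python3 -m crank '[[0,[0,0,0.04],[0,0,0]],[0,[0,0,0.03],[0,0,0]],[0,[0,0,0.0085],[0,0,0]],[0,[0,0,0],[0,0,0]],[0.6,[0,0,0],[0,0,0]],[0.6,[0,0,0],[0,0,0]],[1,[0,0,0],[0,0,0]],[1,[0,0,0],[0,0,0]]]'
python3 -m crank '[[1,[0,0,0],[0,0,0]],[1,[0,0,0],[0,0,0]],[1,[0,0,0],[0,0,0]],[1,[0,0,0],[0,0,0]]]'
python3 -c "
from h import *
go(.602,-.217,.225,104)"
```

```text
time: 3.2
tool_pos: [0.6028, -0.2175, 0.1284]
ee_rot: [3.14, 0.002, 1.815]
wrist_force: [0.3, 0.3, -0.3]
width: 0.0654
finger_force: 0.0
time: 3.6
tool_pos: [0.6021, -0.2172, 0.1269]
ee_rot: [-3.141, 0.0, 1.815]
wrist_force: [0.4, 0.3, -0.2]
width: 0.0331
finger_force: 0.0
t 3.6 pos [ 0.6021 -0.2172  0.1269] rpy [-179.99    0.    103.98] F [ 0.4  0.3 -0.2] M [-0.   -0.02 -0.03] w 0.0331 ff 0.0 j6 -0.68
shift now [ 0.0002 -0.0001 -0.0981] turn [-0.01  0.   -0.02] shift if at target rot [ 0.0002 -0.0001 -0.0981]
```

Fingers close at about 80 mm/s. I finish closing, then lift.

```bash
python3 -m crank '[[1,[0,0,0],[0,0,0]],[1,[0,0,0],[0,0,0]],[1,[0,0,0],[0,0,0]],[1,[0,0,0],[0,0,0]],[1,[0,0,0],[0,0,0]]]'
python3 -m crank '[[1,[0,0,-0.01],[0,0,0]],[1,[0,0,-0.02],[0,0,0]],[1,[0,0,-0.04],[0,0,0]],[1,[0,0,-0.04],[0,0,0]],[1,[0,0,-0.04],[0,0,0]],[1,[0,0,-0.02],[0,0,0]],[1,[0,0,0],[0,0,0]]]'
python3 -c "
from h import *
go(.5354,.085,.225,176.1)"
```

```text
time: 4.1
tool_pos: [0.6023, -0.2171, 0.127]
ee_rot: [3.141, 0.0, 1.815]
wrist_force: [0.3, 0.2, -0.8]
width: 0.0138
finger_force: 30.0
time: 4.8
tool_pos: [0.6031, -0.2177, 0.3019]
ee_rot: [3.135, 0.005, 1.815]
wrist_force: [-0.4, 1.1, -3.7]
width: 0.0138
finger_force: 30.0
t 4.8 pos [ 0.6031 -0.2177  0.3019] rpy [179.65   0.3  103.98] F [-0.4  1.1 -3.7] M [-0.01 -0.1   0.01] w 0.0138 ff 29.987424043938518 j6 -0.68
shift now [0.3105 0.0069 0.0753] turn [  0.11   0.48 -72.12] shift if at target rot [0.0882 0.2974 0.0769]
```

```bash
python3 -m crank '[[1,[0.0388,0.0009,0],[0,0,0]],[1,[0.0388,0.0009,0],[0,0,0]],[1,[0.0388,0.0009,0],[0,0,0]],[1,[0.0388,0.0009,0],[0,0,0]],[1,[0.0388,0.0009,0],[0,0,0]],[1,[0.0388,0.0009,0],[0,0,0]],[1,[0.0388,0.0009,0],[0,0,0]],[1,[0.0388,0.0009,0],[0,0,0]]]'
python3 -m crank '[[1,[0,0,0],[0,0,-8]],[1,[0,0,0],[0,0,-8]],[1,[0,0,0],[0,0,-8]],[1,[0,0,0],[0,0,-8]],[1,[0,0,0],[0,0,-8]],[1,[0,0,0],[0,0,-8]],[1,[0,0,0],[0,0,-8]],[1,[0,0,0],[0,0,-8]]]'
python3 -m crank '[[1,[0,0,0],[0,0,-8]],[1,[0,0,0],[0,0,0]],[1,[0,0,0],[0,0,0]]]'
python3 - <<'E'
from h import *
go(.5332,.085,.136,176.1)
for n in('side','top'):
    s=save(n);np.savez('%s1.npz'%n,**s);W=pts(s);hsv=cv2.cvtColor(s['color'],cv2.COLOR_RGB2HSV);H,Sa=hsv[...,0].astype(int),hsv[...,1]
    m=(H>100)&(H<125)&(Sa>90)&(abs(W[...,0]-.535)<.1)&(abs(W[...,1]-.085)<.05)&(W[...,2]>.12)
    P=W[m];print(n,m.sum(),P.mean(0),P.min(0),P.max(0))
    v,u=np.nonzero(m);print(u.min(),u.max(),v.min(),v.max())
s=save('side')['color'];cv2.imwrite('pics/side1.png',cv2.resize(s[80:290,130:410,::-1],(800,600)))
E
```

```text
time: 5.6
tool_pos: [0.5326, 0.0871, 0.2942]
ee_rot: [-3.137, -0.001, 1.815]
wrist_force: [0.8, -0.1, -3.4]
width: 0.0135
finger_force: 30.0
time: 6.4
tool_pos: [0.5331, 0.0856, 0.2941]
ee_rot: [-3.14, -0.005, 2.937]
wrist_force: [-1.2, -1.0, -3.3]
width: 0.0141
finger_force: 30.0
time: 6.7
tool_pos: [0.5335, 0.0857, 0.2951]
ee_rot: [-3.141, -0.003, 3.068]
wrist_force: [-0.3, 0.1, -4.0]
width: 0.0139
finger_force: 30.0
t 6.7 pos [0.5335 0.0857 0.2951] rpy [-179.97   -0.19  175.81] F [-0.3  0.1 -4. ] M [ 0.05 -0.12 -0.  ] w 0.0139 ff 29.99992554076016 j6 -1.44
shift now [-0.0002 -0.0006  0.1591] turn [-0.03 -0.19 -0.29] shift if at target rot [ 0.0003 -0.0007  0.1591]
side 818 [0.52423529 0.09182291 0.25778438] [0.47177129 0.04642822 0.18211621] [0.60086198 0.10385599 0.41767658]
242 279 96 171
top 28 [0.48133454 0.08141736 0.32682803] [0.44833395 0.03961152 0.26987107] [0.48842881 0.09375043 0.61770527]
247 270 224 247
```

View pics/side1.png

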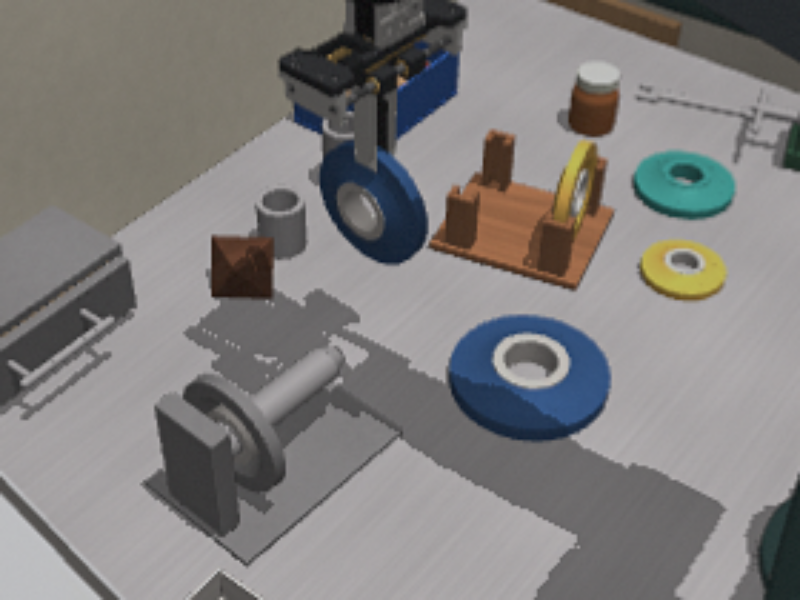

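The held blue washer is at (375,205) with its dome facing the stand, and the blue cradle is empty. Next I check its centre against the TCP.

```bash
python3 - <<'E'
from h import *
s=dict(np.load('side1.npz'));W=pts(s);hsv=cv2.cvtColor(s['color'],cv2.COLOR_RGB2HSV);H,Sa=hsv[...,0].astype(int),hsv[...,1]
m=(H>95)&(H<128)&(Sa>90)&(abs(W[...,0]-.535)<.075)&(abs(W[...,1]-.09)<.03)&(W[...,2]>.15)&(W[...,2]<.33)
P=W[m];x,y,z=P.T;print('x',np.percentile(x,[0,.5,99.5,100]),'z',np.percentile(z,[0,.5,1,2,99]))
r=cv2.minEnclosingCircle((P[:,[0,2]]*1000).astype(np.float32));print(r)
r=np.hypot(x-.5335,z-.244);q=P[(r>.048)&(r<.064)];f=np.linalg.lstsq(np.c_[q[:,0]-.5335,q[:,2]-.244,np.ones(len(q))],q[:,1],rcond=None)[0];print('rim front plane y=',f)
h=(Sa<70)&(abs(W[...,0]-.535)<.032)&(abs(W[...,2]-.244)<.032)&(W[...,1]>.09)&(W[...,1]<.12);P=W[h];print('hub',len(P),P.mean(0),cv2.minEnclosingCircle((P[:,[0,2]]*1000).astype(np.float32)))
E
```

```text
x [0.47177129 0.47304702 0.59987251 0.60086198] z [0.18211621 0.1832821  0.18558752 0.18844388 0.30913008]
((536.7805786132812, 246.48118591308594), 66.83589935302734)
rim front plane y= [-0.04713328 -0.01402353  0.08980113]
hub 172 [0.53915402 0.09986999 0.24233088] ((536.62841796875, 245.4210662841797), 33.121490478515625)
```

```bash
python3 -m crank '[[1,[0.002,0,0.035],[0,0,0]],[1,[0,0,0.04],[0,0,0]],[1,[0,0,0.04],[0,0,0]],[1,[0,0,0.03],[0,0,0]],[1,[0,0,0.012],[0,0,0]],[1,[0,0,0],[0,0,0]],[1,[0,0,0],[0,0,0]]]'
python3 - <<'E'
from h import *
go(.5315,.14,.136,176.1)
for n in('side',):
    s=save(n);W=pts(s);cv2.imwrite('pics/side2.png',cv2.resize(s['color'][130:280,170:370,::-1],(800,600)))
    d=W[...,2]
s=save('top');cv2.imwrite('pics/top2.png',cv2.resize(s['color'][150:270,130:290,::-1],(800,600)))
E
```

```text
time: 7.55
tool_pos: [0.5333, 0.0859, 0.1417]
ee_rot: [3.141, 0.003, 3.071]
wrist_force: [-0.8, 1.0, -2.5]
width: 0.0134
finger_force: 30.0
t 7.55 pos [0.5333 0.0859 0.1417] rpy [1.7998e+02 1.6000e-01 1.7596e+02] F [-0.8  1.  -2.5] M [ 0.04 -0.09 -0.01] w 0.0134 ff 29.999967757612467 j6 -1.45
shift now [0.0056 0.0538 0.0057] turn [ 0.02  0.16 -0.14] shift if at target rot [0.0054 0.0538 0.0057]
```

View pics/side2.png

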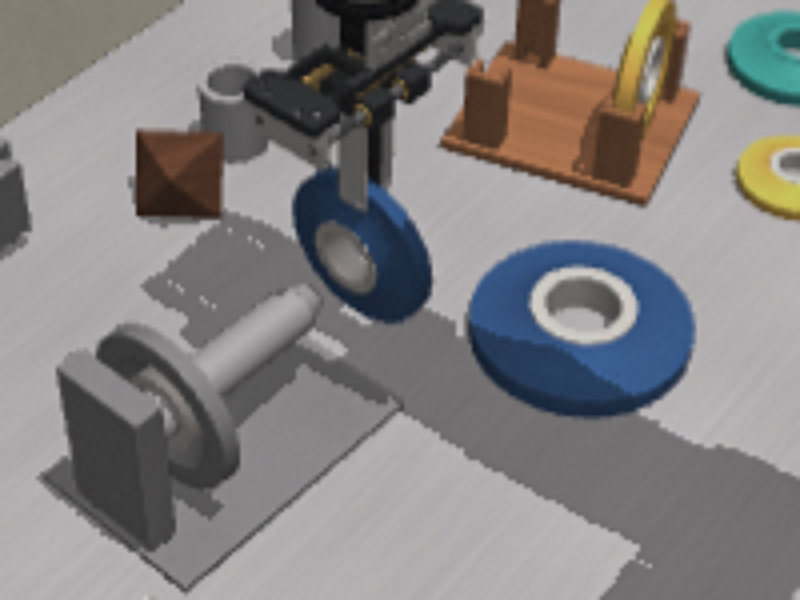

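The washer is at (362,245), in front of the nose at (310,300). I correct the shortfall and measure again from the rim.

```bash
python3 -m crank '[[1,[0.002,0,0.0055],[0,0,0]],[1,[0,0,0],[0,0,0]]]'
python3 - <<'E'
from h import *
go(.5315,.14,.136,176.1)
s=save('side');W=pts(s);hsv=cv2.cvtColor(s['color'],cv2.COLOR_RGB2HSV);H,Sa=hsv[...,0].astype(int),hsv[...,1]
m=(H>95)&(H<128)&(Sa>90)&(abs(W[...,0]-.535)<.075)&(abs(W[...,1]-.09)<.03)&(W[...,2]>.015)&(W[...,2]<.17)
m=cv2.morphologyEx(m.astype(np.uint8),cv2.MORPH_OPEN,np.ones((3,3)))>0
P=W[m];x,y,z=P.T;print('x',np.percentile(x,[0,.5,99.5,100]),'z',np.percentile(z,[0,.5,99.5,100]),cv2.minEnclosingCircle((P[:,[0,2]]*1000).astype(np.float32)))
h=(Sa<70)&(abs(W[...,0]-.535)<.034)&(abs(W[...,2]-.085)<.034)&(W[...,1]>.09)&(W[...,1]<.115);P=W[h];print('hub',len(P),P.mean(0),cv2.minEnclosingCircle((P[:,[0,2]]*1000).astype(np.float32)))
q=W[(abs(W[...,1]-.19)<.03)&(abs(W[...,0]-.54)<.04)&(W[...,2]>.06)]
# cylinder fit: axis x=a+b(y-.19), z=c, radius 19
from scipy.optimize import least_squares
for nm,SS in(('side',s),('top',dict(np.load('top0.npz')))):
    WW=pts(SS);q=WW[(abs(WW[...,1]-.205)<.04)&(abs(WW[...,0]-.54)<.04)&(WW[...,2]>.075)]
    r=least_squares(lambda p:np.hypot((q[:,0]-p[0]-p[1]*(q[:,1]-.2))*.9977,q[:,2]-p[2])-.019,[.541,.068,.085],loss='soft_l1',f_scale=.002);print(nm,len(q),r.x,np.abs(r.fun).mean())
E
```

```text
time: 7.85
tool_pos: [0.5301, 0.0861, 0.1348]
ee_rot: [3.142, 0.0, 3.071]
wrist_force: [-0.6, 0.1, -4.2]
width: 0.0135
finger_force: 30.0
t 7.85 pos [0.5301 0.0861 0.1348] rpy [1.8000e+02 3.0000e-02 1.7598e+02] F [-0.6  0.1 -4.2] M [ 0.05 -0.1   0.07] w 0.0135 ff 29.999952111393213 j6 -1.45
shift now [ 0.0024  0.0539 -0.0012] turn [ 0.    0.03 -0.12] shift if at target rot [ 0.0023  0.0539 -0.0012]
x [0.46825653 0.4692714  0.59426436 0.59899983] z [0.02159686 0.02488747 0.14912041 0.15093183] ((531.9797973632812, 86.9105224609375), 67.02613830566406)
hub 142 [0.53666311 0.100301   0.08155341] ((534.4397583007812, 83.43692016601562), 32.708465576171875)
side 502 [0.53205336 0.07504548 0.12118055] 0.05008049115014554
top 315 [0.54114419 0.06936365 0.08584109] 0.0015919999525526732
```

```bash
python3 -m crank '[[1,[0,0.02,-0.001],[0,0,0]],[1,[0,0.02,0],[0,0,0]],[1,[0,0.015,0],[0,0,0]],[1,[0,0.01,0],[0,0,0]]]'
python3 -m crank '[[1,[0,0.01,0],[0,0,0]],[1,[0,0.01,0],[0,0,0]],[1,[0,0,0],[0,0,0]]]'
python3 -c "
from h import *
go(.5437,.237,.136,176)"
```

```text
time: 8.3
tool_pos: [0.5348, 0.1519, 0.1356]
ee_rot: [-3.142, 0.0, 3.072]
wrist_force: [0.1, -1.0, -3.4]
width: 0.0134
finger_force: 30.0
time: 8.6
tool_pos: [0.5361, 0.1719, 0.1354]
ee_rot: [3.141, -0.0, 3.073]
wrist_force: [0.6, -0.7, -3.1]
width: 0.0135
finger_force: 30.0
t 8.6 pos [0.5361 0.1719 0.1354] rpy [ 1.7998e+02 -1.0000e-02  1.7606e+02] F [ 0.6 -0.7 -3.1] M [ 0.04 -0.13  0.03] w 0.0135 ff 30.00015165656805 j6 -1.29
shift now [-0.0031  0.0655 -0.0006] turn [ 0.02 -0.01  0.06] shift if at target rot [-0.003   0.0655 -0.0006]
```

Threading without contact. I carry on, lower it and release it.

```bash
python3 -m crank '[[1,[0,0.015,0],[0,0,0]],[1,[0,0.015,0],[0,0,0]],[1,[0,0.015,0],[0,0,0]],[1,[0,0.01,0],[0,0,0]],[1,[0,0.01,0],[0,0,0]],[1,[0,0,0],[0,0,0]]]'
python3 -m crank '[[1,[0,0,0.0015],[0,0,0]],[1,[0,0,0.0015],[0,0,0]],[1,[0,0,0],[0,0,0]],[0.7,[0,0,0],[0,0,0]],[0.7,[0,0,0],[0,0,0]],[0.7,[0,0,0],[0,0,0]]]'
python3 -m crank '[[0.7,[0,0,-0.02],[0,0,0]],[0.7,[0,0,-0.04],[0,0,0]],[0.7,[0,0,-0.04],[0,0,0]],[0.5,[0,0,-0.04],[0,0,0]],[0,[0,0,0],[0,0,0]]]'
python3 - <<'E'
from h import *
go(.486,-.2455,.27,104)
s=save('side');np.savez('side3.npz',**s);cv2.imwrite('pics/side3.png',cv2.resize(s['color'][130:280,170:370,::-1],(800,600)))
E
```

```text
time: 9.2
tool_pos: [0.5406, 0.2372, 0.1353]
ee_rot: [3.141, -0.0, 3.073]
wrist_force: [-1.2, -0.3, -3.8]
width: 0.0138
finger_force: 30.0
time: 9.8
tool_pos: [0.5413, 0.2356, 0.1336]
ee_rot: [3.141, 0.002, 3.071]
wrist_force: [0.3, -0.2, -0.1]
width: 0.0279
finger_force: 0.0
time: 10.3
tool_pos: [0.5431, 0.2364, 0.2812]
ee_rot: [3.136, 0.014, 3.071]
wrist_force: [0.3, 0.3, 1.3]
width: 0.041
finger_force: 0.0
t 10.3 pos [0.5431 0.2364 0.2812] rpy [179.68   0.8  175.98] F [0.3 0.3 1.3] M [ 0.07 -0.14 -0.  ] w 0.041 ff 0.0 j6 -1.19
shift now [ 0.0234 -0.4848  0.0082] turn [ 0.78  0.49 71.98] shift if at target rot [-0.4538 -0.172   0.0112]
```

View pics/side3.png

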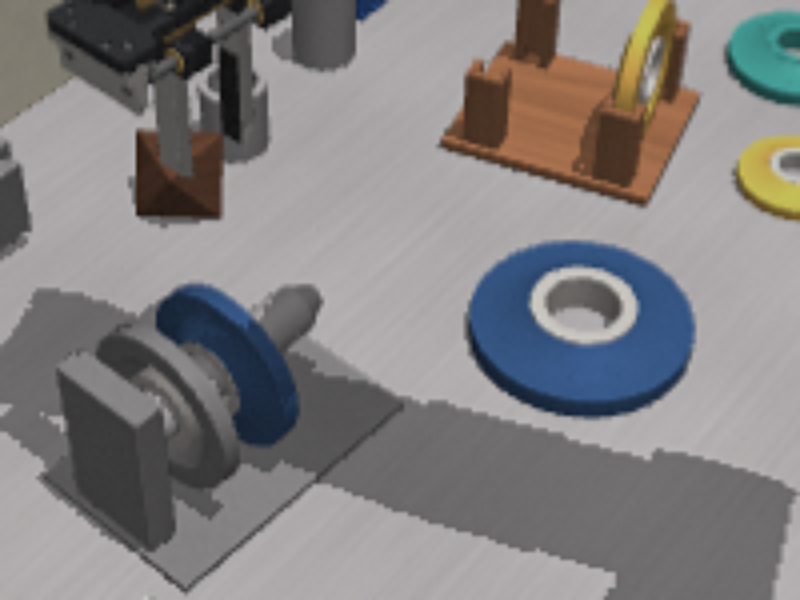

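Blue hangs upright on the arbor at (240,365), with its dome towards the follower. I go for the yellow washer.

```bash
python3 -m crank '[[0,[0.002,-0.0406,0],[0,0,0]],[0,[0.002,-0.0406,0],[0,0,0]],[0,[0.002,-0.0406,0],[0,0,0]],[0,[0.002,-0.0406,0],[0,0,0]],[0,[0.002,-0.0406,0],[0,0,0]],[0,[0.002,-0.0406,0],[0,0,0]],[0,[0.002,-0.0406,0],[0,0,0]],[0,[0.002,-0.0406,0],[0,0,0]]]'
python3 -m crank '[[0,[0.002,-0.0406,0],[0,0,0]],[0,[0.002,-0.0406,0],[0,0,0]],[0,[0.002,-0.0406,0],[0,0,0]],[0,[0.002,-0.0406,0],[0,0,0]]]'
python3 -m crank '[[0,[0,0,0],[0,0,8]],[0,[0,0,0],[0,0,8]],[0,[0,0,0],[0,0,8]],[0,[0,0,0],[0,0,8]],[0,[0,0,0],[0,0,8]],[0,[0,0,0],[0,0,8]],[0,[0,0,0],[0,0,8]],[0,[0,0,0],[0,0,8]]]'
python3 -m crank '[[0,[0,0,0],[0,0,8]],[0,[0,0,0],[0,0,0]],[0,[0,0,0],[0,0,0]]]'
python3 -c "
from h import *
go(.4866,-.248,.127,104)"
```

```text
time: 11.15
tool_pos: [0.5009, -0.0886, 0.2708]
ee_rot: [3.141, -0.002, 3.071]
wrist_force: [-0.4, 0.1, 0.8]
width: 0.0939
finger_force: 0.0
time: 11.55
tool_pos: [0.4816, -0.25, 0.2708]
ee_rot: [3.14, -0.002, 3.071]
wrist_force: [1.1, -0.7, -0.3]
width: 0.0943
finger_force: 0.0
time: 12.35
tool_pos: [0.4821, -0.2484, 0.2706]
ee_rot: [-3.14, -0.002, 1.949]
wrist_force: [-0.3, 1.0, 0.8]
width: 0.0938
finger_force: 0.0
time: 12.65
tool_pos: [0.4823, -0.2485, 0.2713]
ee_rot: [-3.14, -0.001, 1.818]
wrist_force: [-0.3, 1.0, -0.8]
width: 0.094
finger_force: 0.0
t 12.65 pos [ 0.4823 -0.2485  0.2713] rpy [-1.7992e+02 -8.0000e-02  1.0414e+02] F [-0.3  1.  -0.8] M [-0.01 -0.09  0.01] w 0.094 ff 0.0 j6 -0.83
shift now [-0.0008  0.0045  0.1443] turn [-0.08 -0.08  0.14] shift if at target rot [-0.0006  0.0043  0.1443]
```

```bash
python3 -m crank '[[0.3,[-0.0005,0.0045,0.03],[0,0,0]],[0.3,[0,0,0.04],[0,0,0]],[0.3,[0,0,0.035],[0,0,0]],[0.3,[0,0,0.025],[0,0,0]],[0.3,[0,0,0.014],[0,0,0]],[0.6,[0,0,0],[0,0,0]],[0.6,[0,0,0],[0,0,0]]]'
python3 -c "
from h import *
go(.4866,-.248,.127,104)"
```

```text
time: 13.35
tool_pos: [0.4876, -0.2484, 0.1295]
ee_rot: [3.141, 0.001, 1.816]
wrist_force: [-0.0, 0.0, 0.6]
width: 0.0531
finger_force: 0.0
t 13.35 pos [ 0.4876 -0.2484  0.1295] rpy [1.7994e+02 7.0000e-02 1.0403e+02] F [-0.   0.   0.6] M [-0.04 -0.07  0.01] w 0.0531 ff 0.0 j6 -0.82
shift now [ 0.0006 -0.0009  0.0025] turn [0.06 0.07 0.03] shift if at target rot [ 0.0006 -0.0009  0.0025]
```

```bash
python3 -m crank '[[1,[0,0,0.001],[0,0,0]],[1,[0,0,0],[0,0,0]],[1,[0,0,0],[0,0,0]],[1,[0,0,0],[0,0,0]],[1,[0,0,0],[0,0,0]],[1,[0,0,0],[0,0,0]],[1,[0,0,0],[0,0,0]]]'
python3 -m crank '[[1,[0,0,-0.01],[0,0,0]],[1,[0,0,-0.02],[0,0,0]],[1,[0,0,-0.04],[0,0,0]],[1,[0,0,-0.04],[0,0,0]],[1,[0,0,-0.04],[0,0,0]],[1,[0,0,-0.025],[0,0,0]],[1,[0,0,0],[0,0,0]]]'
python3 -c "
from h import *
go(.5332,.08,.295,-3.9)"
```

```text
time: 14.05
tool_pos: [0.4872, -0.2482, 0.1278]
ee_rot: [3.141, 0.0, 1.815]
wrist_force: [-0.7, -0.8, 1.5]
width: 0.014
finger_force: 30.0
time: 14.75
tool_pos: [0.4883, -0.2488, 0.3073]
ee_rot: [3.136, 0.006, 1.815]
wrist_force: [1.4, -0.5, -4.3]
width: 0.0136
finger_force: 30.0
t 14.75 pos [ 0.4883 -0.2488  0.3073] rpy [179.66   0.36 103.99] F [ 1.4 -0.5 -4.3] M [-0.09 -0.15 -0.01] w 0.0136 ff 29.99483462423086 j6 -0.82
shift now [0.3083 0.123  0.0111] turn [ 5.7000e-01 -7.0000e-02  1.0789e+02] shift if at target rot [ 0.0224 -0.3311  0.0123]
```

```bash
python3 -m crank '[[1,[0.0386,0.0152,0],[0,0,0]],[1,[0.0386,0.0152,0],[0,0,0]],[1,[0.0386,0.0152,0],[0,0,0]],[1,[0.0386,0.0152,0],[0,0,0]],[1,[0.0386,0.0152,0],[0,0,0]],[1,[0.0386,0.0152,0],[0,0,0]],[1,[0.0386,0.0152,0],[0,0,0]],[1,[0.0386,0.0152,0],[0,0,0]]]'
python3 -m crank '[[1,[0,0,0],[0,0,8.3]],[1,[0,0,0],[0,0,8.3]],[1,[0,0,0],[0,0,8.3]],[1,[0,0,0],[0,0,8.3]],[1,[0,0,0],[0,0,8.3]],[1,[0,0,0],[0,0,8.3]],[1,[0,0,0],[0,0,8.3]]]'
python3 -m crank '[[1,[0,0,0],[0,0,8.3]],[1,[0,0,0],[0,0,8.3]],[1,[0,0,0],[0,0,8.3]],[1,[0,0,0],[0,0,8.3]],[1,[0,0,0],[0,0,8.3]],[1,[0,0,0],[0,0,8.3]],[1,[0,0,0],[0,0,0]]]'
python3 -c "
from h import *
go(.5325,.08,.137,-3.9)"
```

```text
time: 15.55
tool_pos: [0.5296, 0.0826, 0.2994]
ee_rot: [-3.137, -0.001, 1.815]
wrist_force: [0.7, -0.3, -2.6]
width: 0.0135
finger_force: 30.0
time: 16.25
tool_pos: [0.5296, 0.0809, 0.2993]
ee_rot: [-3.138, 0.004, 0.795]
wrist_force: [0.3, 0.0, -2.9]
width: 0.0138
finger_force: 30.0
time: 16.95
tool_pos: [0.5296, 0.0809, 0.2995]
ee_rot: [3.141, 0.005, -0.068]
wrist_force: [0.8, 0.4, -3.6]
width: 0.0139
finger_force: 30.0
t 16.95 pos [0.5296 0.0809 0.2995] rpy [179.96   0.28  -3.9 ] F [ 0.8  0.4 -3.6] M [0.07 0.04 0.02] w 0.0139 ff 29.996901601552963 j6 1.68
shift now [0.0037 0.0006 0.1625] turn [ 0.04  0.28 -0.  ] shift if at target rot [0.0029 0.0007 0.1625]
```

Lower in smaller rows, then measure where the yellow washer hangs.

```bash
python3 -m crank '[[1,[0.003,0,0.03],[0,0,0]],[1,[0,0,0.04],[0,0,0]],[1,[0,0,0.04],[0,0,0]],[1,[0,0,0.03],[0,0,0]],[1,[0,0,0.015],[0,0,0]],[1,[0,0,0.007],[0,0,0]],[1,[0,0,0],[0,0,0]],[1,[0,0,0],[0,0,0]]]'
python3 - <<'E'
from h import *
go(.5325,.08,.137,-3.9)
s=save('side');W=pts(s);hsv=cv2.cvtColor(s['color'],cv2.COLOR_RGB2HSV);H,Sa=hsv[...,0].astype(int),hsv[...,1]
m=(H>16)&(H<34)&(Sa>90)&(abs(W[...,0]-.535)<.08)&(abs(W[...,1]-.08)<.03)&(W[...,2]>.015)&(W[...,2]<.17)
m=cv2.morphologyEx(m.astype(np.uint8),cv2.MORPH_OPEN,np.ones((3,3)))>0
P=W[m];x,y,z=P.T;print('x',np.percentile(x,[0,.5,99.5,100]),'z',np.percentile(z,[0,.5,99.5,100]),cv2.minEnclosingCircle((P[:,[0,2]]*1000).astype(np.float32)))
h=(Sa<70)&(abs(W[...,0]-.535)<.034)&(abs(W[...,2]-.085)<.034)&(W[...,1]>.06)&(W[...,1]<.10);P=W[h];print('hub',len(P),P.mean(0),cv2.minEnclosingCircle((P[:,[0,2]]*1000).astype(np.float32)))
cv2.imwrite('pics/side4.png',cv2.resize(s['color'][130:280,170:370,::-1],(800,600)))
E
```

```text
time: 17.75
tool_pos: [0.5347, 0.0808, 0.1423]
ee_rot: [-3.141, -0.003, -0.068]
wrist_force: [0.9, -1.3, -3.8]
width: 0.014
finger_force: 30.0
t 17.75 pos [0.5347 0.0808 0.1423] rpy [-179.98   -0.19   -3.88] F [ 0.9 -1.3 -3.8] M [ 0.09  0.06 -0.04] w 0.014 ff 29.995756521821022 j6 1.68
shift now [-0.0021  0.001   0.0053] turn [-0.02 -0.19  0.02] shift if at target rot [-0.0021  0.001   0.0053]
x [0.46850771 0.46963656 0.59645027 0.59848302] z [0.0266195  0.02981018 0.1580536  0.16070152] ((533.2244873046875, 93.73883056640625), 68.030517578125)
hub 200 [0.53426797 0.0802465  0.08773559] ((533.5078125, 91.87315368652344), 33.656593322753906)
```

View pics/side4.png

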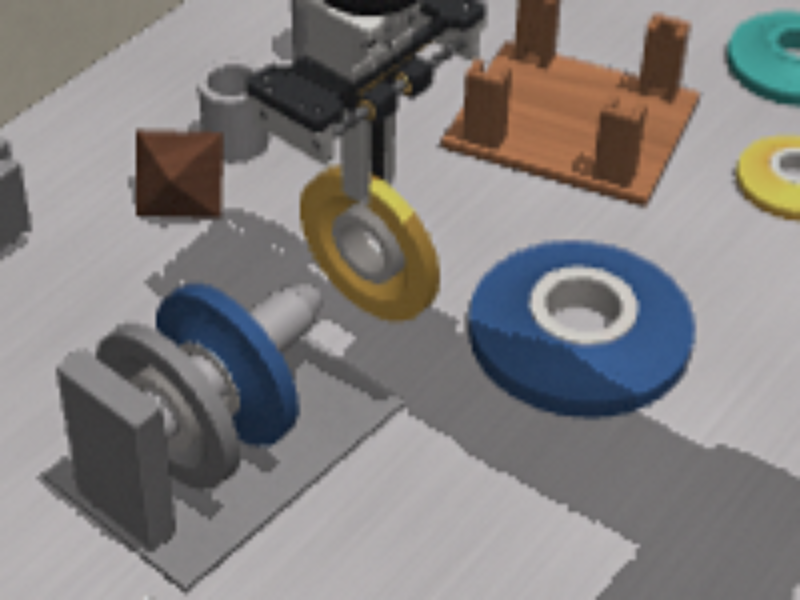

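Yellow is held at (370,240) with its flat, hollow side towards the stand and its dome outward, and it lines up with the arbor. Threading it on.

```bash
python3 -m crank '[[1,[0,0,0.0055],[0,0,0]],[1,[0,0,0],[0,0,0]],[1,[0,-0.02,0],[0,0,0]],[1,[0,-0.02,0],[0,0,0]],[1,[0,-0.015,0],[0,0,0]],[1,[0,-0.01,0],[0,0,0]],[1,[0,0,0],[0,0,0]]]'
python3 -m crank '[[1,[0,-0.01,0],[0,0,0]],[1,[0,-0.01,0],[0,0,0]],[1,[0,-0.01,0],[0,0,0]],[1,[0,-0.01,0],[0,0,0]],[1,[0,0,0],[0,0,0]]]'
python3 -c "
from h import *
go(.5400,.186,.136,-3.9)"
```

```text
time: 18.5
tool_pos: [0.5379, 0.1467, 0.135]
ee_rot: [-3.142, -0.0, -0.066]
wrist_force: [0.5, -0.6, -3.2]
width: 0.0139
finger_force: 30.0
time: 19.0
tool_pos: [0.5407, 0.187, 0.1349]
ee_rot: [-3.141, 0.0, -0.067]
wrist_force: [0.2, -0.9, -3.7]
width: 0.0138
finger_force: 30.0
t 19.0 pos [0.5407 0.187  0.1349] rpy [-179.97    0.     -3.82] F [ 0.2 -0.9 -3.7] M [0.03 0.   0.02] w 0.0138 ff 29.99604944139719 j6 1.87
shift now [-0.0006  0.001  -0.0011] turn [-0.03  0.    0.08] shift if at target rot [-0.0006  0.001  -0.0011]
```

```bash
python3 -m crank '[[1,[0,0,0.002],[0,0,0]],[1,[0,0,0],[0,0,0]],[0.7,[0,0,0],[0,0,0]],[0.7,[0,0,0],[0,0,0]],[0.7,[0,0,0],[0,0,0]],[0.7,[0,0,-0.02],[0,0,0]],[0.7,[0,0,-0.04],[0,0,0]],[0.7,[0,0,-0.04],[0,0,0]]]'
python3 -m crank '[[0,[0,0,-0.02],[0,0,0]],[0,[0,0.03,0],[0,0,0]],[0,[0,0.025,0],[0,0,0]],[0,[0,0,0],[0,0,-8.5]],[0,[0,0,0],[0,0,-8.5]],[0,[0,0,0],[0,0,-8.5]],[0,[0,0,0],[0,0,-8.5]],[0,[0,0,0],[0,0,-8.5]]]'
python3 -m crank '[[0,[0,0,0],[0,0,-8.5]],[0,[0,0,0],[0,0,-8.5]],[0,[0,0,0],[0,0,-8.5]],[0,[0,0,0],[0,0,-8.5]],[0,[0,0,0],[0,0,-8.5]],[0,[0,0,0],[0,0,-5]],[0,[0,0,0],[0,0,0]]]'
python3 - <<'E'
from h import *
go(.5362,.130,.065,86.05)
s=save('side');cv2.imwrite('pics/side5.png',cv2.resize(s['color'][130:280,170:370,::-1],(800,600)))
E
```

```text
time: 19.8
tool_pos: [0.5402, 0.1852, 0.2336]
ee_rot: [3.141, 0.001, -0.069]
wrist_force: [0.4, -0.3, -0.2]
width: 0.0283
finger_force: 0.0
time: 20.6
tool_pos: [0.5371, 0.1304, 0.2536]
ee_rot: [3.141, -0.001, 0.679]
wrist_force: [0.7, -0.2, 0.6]
width: 0.0889
finger_force: 0.0
time: 21.3
tool_pos: [0.537, 0.1305, 0.2535]
ee_rot: [3.141, -0.0, 1.502]
wrist_force: [-0.3, 0.4, -0.3]
width: 0.0943
finger_force: 0.0
t 21.3 pos [0.537  0.1305 0.2535] rpy [179.94  -0.    86.06] F [-0.3  0.4 -0.3] M [-0.02 -0.08 -0.05] w 0.0943 ff 0.0 j6 0.2
shift now [-0.0006 -0.001   0.1885] turn [ 0.06 -0.    0.01] shift if at target rot [-0.0006 -0.0008  0.1885]
```

View pics/side5.png

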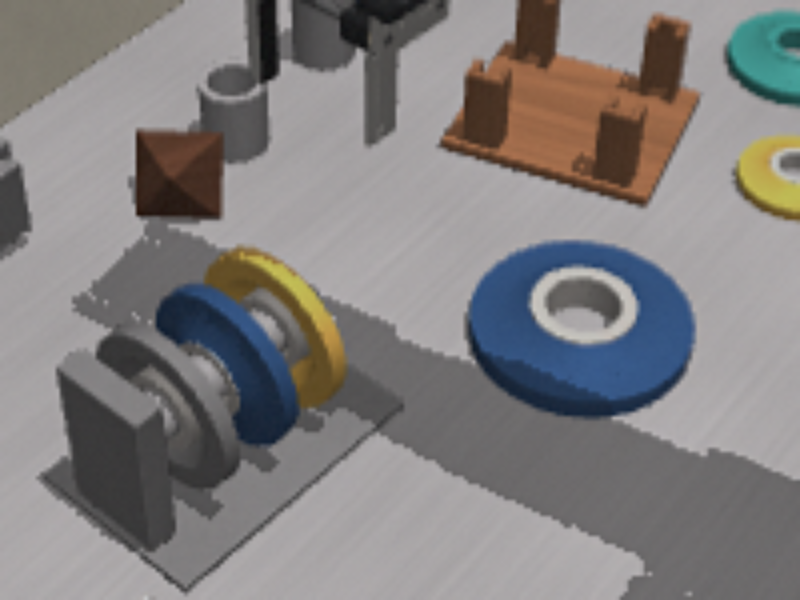

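Both washers hang upright: yellow at (285,325), blue at (240,365). I bring the open fingers down either side of the nose and push.

```bash
python3 -m crank '[[0,[0,-0.001,0.04],[0,0,0]],[0,[0,0,0.045],[0,0,0]],[0,[0,0,0.045],[0,0,0]],[0,[0,0,0.035],[0,0,0]],[0,[0,0,0.022],[0,0,0]],[0,[0,0,0],[0,0,0]],[0,[0,0,0],[0,0,0]]]'
python3 -m crank '[[0,[0.01,0,0],[0,0,0]],[0,[0.01,0,0],[0,0,0]],[0,[0.01,0,0],[0,0,0]],[0,[0.004,0,0],[0,0,0]],[0,[0.003,0,0],[0,0,0]],[0,[0.003,0,0],[0,0,0]],[0,[0.003,0,0],[0,0,0]],[0,[0.003,0,0],[0,0,0]]]'
python3 -c "
from h import *
go(.5439,.242,.066,86.05)"
```

```text
time: 22.05
tool_pos: [0.5363, 0.1307, 0.0666]
ee_rot: [3.141, 0.0, 1.501]
wrist_force: [0.5, 0.3, 0.1]
width: 0.0946
finger_force: 0.0
time: 22.85
tool_pos: [0.5391, 0.1764, 0.0661]
ee_rot: [3.141, 0.001, 1.502]
wrist_force: [0.1, -1.1, 1.0]
width: 0.094
finger_force: 0.8
t 22.85 pos [0.5391 0.1764 0.0661] rpy [1.7999e+02 3.0000e-02 8.6050e+01] F [ 0.1 -1.1  1. ] M [-0.25 -0.04  0.01] w 0.094 ff 0.7744657830960477 j6 0.29
shift now [0.0658 0.0002 0.0001] turn [0.01 0.03 0.  ] shift if at target rot [0.0658 0.0002 0.0001]
```

```bash
python3 -m crank '[[0,[0.003,0,0],[0,0,0]],[0,[0.003,0,0],[0,0,0]],[0,[0.003,0,0],[0,0,0]],[0,[0.003,0,0],[0,0,0]],[0,[0.003,0,0],[0,0,0]],[0,[0.003,0,0],[0,0,0]],[0,[0.003,0,0],[0,0,0]],[0,[0.003,0,0],[0,0,0]]]'
python3 -m crank '[[0,[0.002,0,0],[0,0,0]],[0,[0.002,0,0],[0,0,0]],[0,[0.002,0,0],[0,0,0]],[0,[0.002,0,0],[0,0,0]],[0,[0.002,0,0],[0,0,0]],[0,[0.002,0,0],[0,0,0]],[0,[0.002,0,0],[0,0,0]]]'
python3 - <<'E'
from h import *
go(.5439,.242,.066,86.05)
E
```

```text
time: 23.65
tool_pos: [0.5408, 0.2008, 0.066]
ee_rot: [3.141, 0.0, 1.502]
wrist_force: [-0.1, -1.4, 0.9]
width: 0.094
finger_force: 0.8
time: 24.35
tool_pos: [0.5417, 0.2146, 0.0659]
ee_rot: [3.141, 0.0, 1.502]
wrist_force: [-0.3, -3.4, 1.9]
width: 0.0942
finger_force: 1.4
t 24.35 pos [0.5417 0.2146 0.0659] rpy [1.7999e+02 1.0000e-02 8.6070e+01] F [-0.3 -3.4  1.9] M [-0.45 -0.14 -0.08] w 0.0942 ff 1.3552000218425064 j6 0.35
shift now [ 0.0275  0.0003 -0.0001] turn [0.01 0.01 0.02] shift if at target rot [ 0.0275  0.0003 -0.0001]
```

```bash
python3 -m crank '[[0,[0.002,0,0],[0,0,0]],[0,[0.002,0,0],[0,0,0]],[0,[0.002,0,0],[0,0,0]],[0,[0.002,0,0],[0,0,0]],[0,[0.002,0,0],[0,0,0]],[0,[0.002,0,0],[0,0,0]],[0,[0.002,0,0],[0,0,0]],[0,[0.002,0,0],[0,0,0]]]'
python3 -m crank '[[0,[0.001,0,0],[0,0,0]],[0,[0.001,0,0],[0,0,0]],[0,[0.001,0,0],[0,0,0]],[0,[0.001,0,0],[0,0,0]],[0,[0.001,0,0],[0,0,0]]]'
python3 - <<'E'
from h import *
go(.5439,.242,.066,86.05)
E
```

```text
time: 25.15
tool_pos: [0.5426, 0.2286, 0.066]
ee_rot: [-3.141, 0.004, 1.502]
wrist_force: [-0.6, -8.1, 2.4]
width: 0.094
finger_force: 4.0
time: 25.65
tool_pos: [0.543, 0.2335, 0.066]
ee_rot: [-3.141, 0.004, 1.502]
wrist_force: [0.4, -7.5, 2.6]
width: 0.0942
finger_force: 3.9
t 25.65 pos [0.543  0.2335 0.066 ] rpy [-179.98    0.23   86.04] F [ 0.4 -7.5  2.6] M [-1.17 -0.05  0.02] w 0.0942 ff 3.909775991924107 j6 0.38
shift now [ 0.0086  0.0004 -0.    ] turn [-0.02  0.23 -0.01] shift if at target rot [0.0086 0.0004 0.    ]
```

Follower is moving at about 7.5 N. I continue at 1 mm per row and watch for the rise.

```bash
for i in 1; do :; done
python3 -m crank '[[0,[0.001,0,0],[0,0,0]],[0,[0.001,0,0],[0,0,0]],[0,[0.001,0,0],[0,0,0]],[0,[0.001,0,0],[0,0,0]]]'
python3 -m crank '[[0,[0.001,0,0],[0,0,0]],[0,[0.001,0,0],[0,0,0]]]'
python3 - <<'E'
from h import *
go(.5439,.242,.066,86.05)
E
```

```text
time: 26.05
tool_pos: [0.5432, 0.2374, 0.066]
ee_rot: [-3.141, 0.004, 1.502]
wrist_force: [-1.3, -7.8, 2.8]
width: 0.0938
finger_force: 3.9
time: 26.25
tool_pos: [0.5433, 0.2394, 0.066]
ee_rot: [-3.141, 0.004, 1.502]
wrist_force: [-0.2, -7.9, 2.9]
width: 0.0941
finger_force: 3.9
t 26.25 pos [0.5433 0.2394 0.066 ] rpy [-179.97    0.23   86.04] F [-0.2 -7.9  2.9] M [-1.22 -0.11  0.03] w 0.0941 ff 3.9138099225237966 j6 0.39
shift now [ 0.0026  0.0004 -0.    ] turn [-0.03  0.23 -0.01] shift if at target rot [ 0.0026  0.0004 -0.    ]
```

```bash
python3 -m crank '[[0,[0.001,0,0],[0,0,0]],[0,[0.001,0,0],[0,0,0]]]'
python3 -m crank '[[0,[0.0007,0,0],[0,0,0]],[0,[0,0,0],[0,0,0]]]'
python3 -m crank '[[0,[0.0007,0,0],[0,0,0]],[0,[0,0,0],[0,0,0]]]'
```

```text
time: 26.45
tool_pos: [0.5435, 0.2414, 0.066]
ee_rot: [-3.141, 0.004, 1.502]
wrist_force: [0.4, -8.1, 3.5]
width: 0.0937
finger_force: 3.9
time: 26.65
tool_pos: [0.5435, 0.2421, 0.066]
ee_rot: [-3.141, 0.004, 1.502]
wrist_force: [-1.1, -7.7, 2.3]
width: 0.0938
finger_force: 3.9
time: 26.85
tool_pos: [0.5435, 0.242, 0.066]
ee_rot: [-3.141, 0.006, 1.502]
wrist_force: [-0.7, -9.1, 2.4]
width: 0.0941
finger_force: 4.8
```

```bash
python3 -m crank '[[0,[0.0005,0,0],[0,0,0]],[0,[0,0,0],[0,0,0]]]'
python3 -m crank '[[0,[0.0005,0,0],[0,0,0]],[0,[0,0,0],[0,0,0]]]'
```

```text
time: 27.05
tool_pos: [0.5435, 0.242, 0.066]
ee_rot: [-3.141, 0.007, 1.501]
wrist_force: [-0.5, -10.8, 4.2]
width: 0.094
finger_force: 5.5
time: 27.25
tool_pos: [0.5435, 0.242, 0.066]
ee_rot: [-3.141, 0.008, 1.501]
wrist_force: [-1.5, -13.1, 3.2]
width: 0.094
finger_force: 6.1
```

Force is rising with no motion, so it is on the stop. A little more, hold, then back away and lift.

```bash
python3 -m crank '[[0,[0.0005,0,0],[0,0,0]],[0,[0.0005,0,0],[0,0,0]],[0,[0.0003,0,0],[0,0,0]],[0,[0,0,0],[0,0,0]],[0,[0,0,0],[0,0,0]]]'
python3 -m crank '[[0,[-0.005,0,0],[0,0,0]],[0,[-0.02,0,0],[0,0,0]],[0,[-0.03,0,0],[0,0,0]],[0,[-0.03,0,0],[0,0,0]],[0,[-0.03,0,0],[0,0,0]],[0,[-0.02,0,0],[0,0,0]]]'
python3 -m crank '[[0,[0,0,-0.04],[0,0,0]],[0,[0,0,-0.04],[0,0,0]],[0,[0,0,-0.04],[0,0,0]],[0,[0,0,-0.04],[0,0,0]],[0,[-0.04,0,0],[0,0,0]],[0,[0,0,0],[0,0,0]]]'
python3 - <<'E'
from h import *
for n in('side','top'):
    s=save(n);W=pts(s);hsv=cv2.cvtColor(s['color'],cv2.COLOR_RGB2HSV);H,Sa=hsv[...,0].astype(int),hsv[...,1]
    o=np.array([.5436,.237]);e=np.array([.069,.9976]);a=(W[...,:2]-o)@e*1000
    b=(abs(W[...,0]-.545)<.06)&(W[...,1]>.1)&(W[...,1]<.37)&(W[...,2]>.13)&(W[...,2]<.158)
    for nm,m in(('blue',(H>95)&(H<128)&(Sa>90)),('yellow',(H>16)&(H<34)&(Sa>90)),('grey',(Sa<60)&(a<84))):
        q=a[m&b];print(n,nm,len(q),np.percentile(q,[2,50,98]).round(1) if len(q) else '')
    cv2.imwrite('pics/%s6.png'%n,s['color'][...,::-1])
    if n=='side':A=cv2.resize(s['color'][150:270,170:300,::-1],(400,370))
    else:B=cv2.resize(s['color'][150:270,130:260,::-1],(400,370))
cv2.imwrite('pics/fin.png',np.hstack([A,B]))
E
```

```text
time: 27.75
tool_pos: [0.5435, 0.2419, 0.066]
ee_rot: [-3.14, 0.01, 1.501]
wrist_force: [-1.2, -15.0, 5.0]
width: 0.0942
finger_force: 7.7
time: 28.35
tool_pos: [0.5342, 0.1121, 0.0656]
ee_rot: [-3.141, -0.002, 1.502]
wrist_force: [-0.1, 0.5, -0.5]
width: 0.0939
finger_force: 0.0
time: 28.95
tool_pos: [0.5327, 0.071, 0.2279]
ee_rot: [3.138, -0.0, 1.5]
wrist_force: [0.3, 0.1, -0.2]
width: 0.0941
finger_force: 0.0
side blue 154 [29.5 39.  42.9]
side yellow 111 [13.1 20.7 26.5]
side grey 222 [28.4 73.5 78.7]
top blue 119 [29.2 35.8 41.8]
top yellow 148 [13.2 19.6 26.8]
top grey 195 [28.7 68.6 78.1]
```

View pics/fin.png

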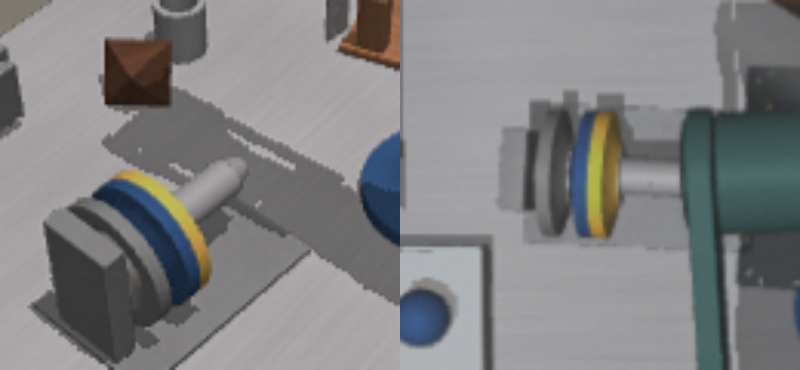

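The stack is tight and square: yellow at (165,230) against blue at (150,240), dome to dome with the follower. The measured rims, blue about 35 mm and yellow about 20 mm, match the home values of 34 and 20 mm. Handing in.

```bash
python3 -c "
from bench import robot
print(robot.close_job())"
```

```text
the job is handed in; nothing more can be done
None
```

The job is handed in: blue and yellow are on the arbor in the right order and facing, and the stack was pushed at about 15 N until the follower stopped on its stop, with the arm clear at about 29 s of the 70 s allowed.

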